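# Push the tube shuttle round the L-slot into the reader bay

## Robot

A 6-joint arm with a two-finger parallel gripper is mounted at the origin on the work surface. World frame = base frame: x ahead of the robot, y to its left, z up, the work surface at z = 0. Lengths are in m, angles in rad, forces in N, time in s.
With the tool pointing down it reaches from about 0.4 to 0.925 m from the base axis. Payload 3.4 kg.
Tool frame: the origin (TCP) lies midway between the tips of the shut fingers; the grasp point (between the pads) lies 19 mm behind it (env.grip_depth is the distance from the TCP to the grasp point, in m); x points along the fingers, y is the direction in which the jaws open and shut, and the axes are right-handed (so a half turn about x gives the same grasp; the last joint's range is limited). The gripper opens to 85 mm and grips with 20 to 120 N. Pads are 22 mm wide; open, the fingers measure 114 mm over their backs; the gripper's body (76 mm by 85 mm) begins 54 mm behind the grasp point. The pads swing forward as they close: fully open they stand 13 mm farther back than shut.
Start: joints at [-1.252, 0.307, 1.506, -0, 1.328, -0.073], TCP at [0.22, -0.531, 0.231] pointing down, gripper open.
Joint ranges: [-3.12, 3.12], [-1.05, 2.28], [0.14, 2.33], [-1.42, 4.57], [0.1, 2.73], [-2.68, 2.68]. Speed limits (rad/s): [2.57, 2.57, 3.14, 3.14, 3.14, 3.14].

## Interface

Orientations are given as a unit quaternion [x, y, z, w].
In Python, from cell import env gives the robot as it stands.
- The arm moves only by the shell command python3 -m creep 'ROWS' [FORCE]. ROWS is JSON, one flat list of numbers, 7 for each row, row after row: the opening in per cent of the stroke, from 0 (shut) to 100 (fully open), then the shift along the tool's x, y, z in m, then the turn, a rotation vector about the tool's x, y, z in degrees. A call has 1 to 5 rows; each row is the pose to reach, as a shift and turn from the pose commanded when the call began, along the tool's axes at that moment; what a row does not reach only later rows make up. A row lasts 1/12 s, in which the tool goes at most 41.7 mm and 7.16 degrees, less where a joint would pass 70% of its speed; a pose out of reach is approached as far as the arm can. A call with a gripper value outside its range is refused whole. The fingers move at their own pace and stop on an object; FORCE is the grip in N (left out, the last holds). Time passes only in rows, so rows that repeat a pose let the fingers close. It gives the time, the measured TCP pose, the force and the opening at its end, in the units of the state.
- env.sense(): the state, without advancing time (a new reading comes with each control period).
- env.capture(name): name is "scene" or "top"; returns the picture (384x512x3 uint8, red, green, blue); there is no depth.
- env.get_calibration(name): a dict with "fov_y" (degrees; the focal length in pixels is half the picture's height over the tangent of half this angle, whatever the lens; pixels are square), "cx", "cy" (the principal point, pixels), "extrinsics" (4x4, takes a point from camera to world coordinates). Camera axes: x right, y down, z forward; pixel columns grow to the right and rows downward; lengths in m; the calibration is good to about 2 mm. A picture is of the moment at which its call begins. get_calibration takes no time and is no camera call.
- env.job_done(): hands the job in, once; it reports no verdict.
Trained networks look in the newest picture that a camera, given by its name, has taken for a name from the list of things; names that differ only in an ending like _2 or _b are one class to them, and where a whole thing is asked for, a point or a joint stands for the part that bears it (a point fixed in the world has none). Each returns a list of dicts, best first, with "confidence" (0 to 1); they miss things now and then, are a little off and sometimes report something else, mostly with a low value. They report only what shows in the picture. A call takes as long as a camera call.
- env.search_frame(camera, name): "position" ([column, row] as shares, 0 to 1, of the picture: columns of its width, rows of its height, amid what is visible of it).
- env.place_of(camera, name): "position" ([column, row] as shares, 0 to 1, of the picture: columns of its width, rows of its height: a listed point, or the origin of a listed thing).
The state is a dict: "clock": time; "joint_pos": joint angles; "qvel": joint speeds; "tau": joint torques, N m; "tcp_pos": TCP position; "tool_rot": TCP orientation; "ft_force": force on the tool from outside, world axes, zero at the start; "moment": the same for the moment, N m; "opening": finger opening in m.
Only numpy, scipy, OpenCV 4.12 (cv2) and the standard library are available. Lean on these libraries where they do the work, as an engineer would, in place of code of your own. Each camera call takes 0.05 s, during which the arm holds its last target.

## Task

Load the tube reader: with a fingertip, push the round shuttle that carries the tube along the L-shaped slot in the reader's deck to the corner, then along the other leg until it is fully home at the end of the slot in the reader's bay. Only push it: do not lift it out of the slot or tip it over, leave the spare shuttle and everything else on the bench where they are, and finish with the hand clear.

Things in the scene. Friction and masses are not known exactly. Their poses are not given: they have to be found in the camera images.
- reader: Tube reader, fixed to the bench, yaw within 0.6 rad. Origin: on the bench under its deck; z up. In its axes the flat aluminium deck spans x -110 to 100, y -125 to 110 mm, top 26 mm above the bench. Slot 14 mm wide and deep, dark floor: first leg along +y from slot_start to slot_corner (120 mm), second along +x from slot_corner to slot_end (90 mm).
- slot_start (a point): Point on the slot's centre line at deck-top height: the centre of the shuttle when its pin touches the closed end of the first leg.
- slot_corner (a point): Point where the centre lines of the two legs meet, at deck-top height. The shuttle's pin has 2 mm of play in every direction here, and the slot wall stops it just past the corner.
- slot_end (a point): On the slot's centre line at deck-top height: the shuttle's centre when fully home, its pin touching the closed end of the second leg. Here is the open-topped bay: white side walls 62 mm apart, reader x 30 to 80 mm, 32 mm above the deck; behind them (reader x 76 to 175, y -20 to 110 mm) the white housing, top 62 mm above the bench.
- shuttle_center (a point): Middle of the shuttle's disc, 10 mm above the deck. Loose grey plastic disc 46 mm across, 20 mm high, about 120 g, sliding flat on the deck (rubs with about 1 N, no spring), with a steel pin 10 mm across, 12 mm long, under it in the slot and a fixed capped tube, 14 mm across, on top, to 44 mm above the deck. Starts in the first half of the first leg; free to turn.
- spare: Spare shuttle: a loose grey disc, 46 mm across and 20 mm high, without a tube or a pin, parked on the deck inside the bend of the L. Origin: centre of its underside. To be left alone.
- rack: Loose green tube rack 90 x 120 x 24 mm (tubes stick out to 38 mm), on the bench beside the reader. Origin: centre of its underside. To be left alone.
- tipbox_a: Loose pipette-tip box, clear with a red tray, 88 x 124 x 67 mm, on the bench beside the reader. Origin: centre of its underside. To be left alone.
- tipbox_b: A second tip box like the first, farther to the robot's right. To be left alone.
- cover: Loose clear open box 100 x 140 x 30 mm, far to the robot's left. Origin: centre of its underside. To be left alone.
- vial_a: Loose capped vial lying on the bench beside the reader, 39 mm long, 14 mm high. Origin: on the bench under its middle. To be left alone.
- vial_b: Another vial like it, lying to the robot's left. To be left alone.

How it is judged:
By the outcome, as a careful person would: the job done as asked, in the order asked, and still so for the second after the job is handed in, with the robot touching nothing.
It also fails if it takes over 45 s, if anything falls off the work surface, if the arm or the gripper's body presses on something with over 40 N, if the wrist force passes 120 N, or if a joint passes its speed limit or range.

## Working session

There is one attempt and no reset: what is moved stays moved. The work goes in short steps, Python scripts to look and compute and a shell command to move; the robot and the scene stay as the last step left them, time stands still between calls to the robot, and variables do not carry over. Pictures are saved under pics/ and viewed, and the job is handed in when it is done.

```bash
mkdir -p pics; ls
cat > h.py <<'E'
import numpy as np,cv2
from cell import env
from scipy.spatial.transform import Rotation as R
def cal(n):
    c=env.get_calibration(n); f=192/np.tan(np.radians(c["fov_y"])/2)
    return f,c["cx"],c["cy"],np.array(c["extrinsics"])
def ray(n,uv):
    f,cx,cy,T=cal(n); d=np.array([(uv[0]-cx)/f,(uv[1]-cy)/f,1]); return T[:3,3],T[:3,:3]@d
def onz(n,uv,z):
    o,d=ray(n,uv); return o+d*(z-o[2])/d[2]
def tri(a,b):
    A=[];B=[]
    for n,uv in (a,b):
        o,d=ray(n,uv);d=d/np.linalg.norm(d);P=np.eye(3)-np.outer(d,d);A.append(P);B.append(P@o)
    x=np.linalg.lstsq(np.vstack(A),np.hstack(B),rcond=None)[0]
    return x,[np.linalg.norm(A[i]@x-B[i]) for i in (0,1)]
def proj(n,p):
    f,cx,cy,T=cal(n); q=T[:3,:3].T@(np.array(p)-T[:3,3]); return q[0]/q[2]*f+cx,q[1]/q[2]*f+cy
E
python3 - <<'E'
from h import *
for n in ("scene","top"):
    im=env.capture(n); cv2.imwrite(f"pics/{n}0.png",im[:,:,::-1]); print(n,cal(n))
pts={}
for nm in ("slot_start","slot_corner","slot_end","shuttle_center","reader","spare"):
    for c in ("scene","top"):
        r=env.place_of(c,nm)
        for k in r[:2]: print(nm,c,np.array(k["position"])*[512,384],k["confidence"])
        if r: pts[nm,c]=np.array(r[0]["position"])*[512,384]
    if (nm,"scene") in pts and (nm,"top") in pts: print(nm,tri(("scene",pts[nm,"scene"]),("top",pts[nm,"top"])))
print(env.sense())
E
```

```text
pics
scene (np.float64(452.6063365784184), 255.9429063200872, 190.8094345788323, array([[-0.28114366,  0.67199902, -0.68510989,  1.53721237],
       [ 0.9596394 ,  0.19157893, -0.20588767,  0.31291278],
       [-0.0071037 , -0.71534246, -0.69873794,  1.07205292],
       [ 0.        ,  0.        ,  0.        ,  1.        ]]))
top (np.float64(485.4854332400883), 265.6766957228472, 185.0577983878963, array([[ 0.00495889, -0.98760278,  0.15689539,  0.27221047],
       [-0.99996519, -0.00384444,  0.00740584, -0.0101619 ],
       [-0.00671085, -0.15692665, -0.98758746,  1.82061637],
       [ 0.        ,  0.        ,  0.        ,  1.        ]]))
slot_start scene [220.3136 192.4992] 0.87
slot_start top [295.0144 188.0064] 0.58
slot_start (array([ 0.54739579, -0.10717945,  0.02184505]), [np.float64(0.0005609390430804115), np.float64(0.0005609390430800697)])
slot_corner scene [255.5904 186.0096] 0.57
slot_corner top [269.824 201.216] 0.9
slot_corner (array([ 0.49459334, -0.00716966,  0.02952312]), [np.float64(0.005460649000778041), np.float64(0.005460649000778225)])
slot_end scene [257.5872 20
[... 950 characters left out ...]
0019184473184312575)])
{'clock': 0.7, 'joint_pos': array([-1.25149808e+00,  3.06730787e-01,  1.50637221e+00,  2.17593000e-05,
        1.32840654e+00, -7.35154559e-02]), 'qvel': array([-5.80053378e-04, -1.68886573e-03, -6.93991427e-05,  1.17972755e-04,
       -1.64897964e-05,  8.83115791e-05]), 'tau': array([-2.21743772e-03, -4.57305229e+01, -2.52286345e+01, -2.98095565e-04,
        7.20686785e-04,  2.41766952e-05]), 'tcp_pos': array([ 0.22008553, -0.53123125,  0.2313551 ]), 'tool_rot': array([ 0.69352339,  0.13795937, -0.69350136,  0.13801587]), 'ft_force': array([ 0.47196095, -0.24103499,  0.71979185]), 'moment': array([ 0.04043493, -0.01255404, -0.00280981]), 'opening': 0.0853524290271436}
```

Run:
```python
import cv2
a=cv2.imread("pics/scene0.png");b=cv2.imread("pics/top0.png")
cv2.imwrite("pics/scene0c.png",cv2.resize(a[130:280,160:360],None,fx=4,fy=4,interpolation=cv2.INTER_CUBIC))
cv2.imwrite("pics/top0c.png",cv2.resize(b[120:240,190:350],None,fx=5,fy=5,interpolation=cv2.INTER_CUBIC))
```

```text
(no output)
```

View pics/scene0.png

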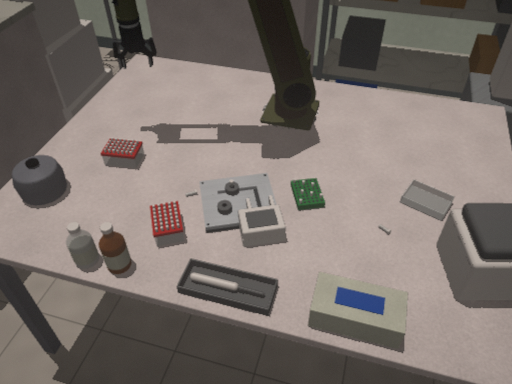

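View pics/top0.png

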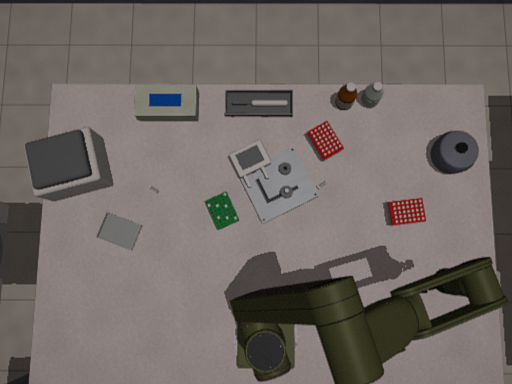

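```bash
sleep 1
```

```text
(no output)
```

View pics/scene0c.png

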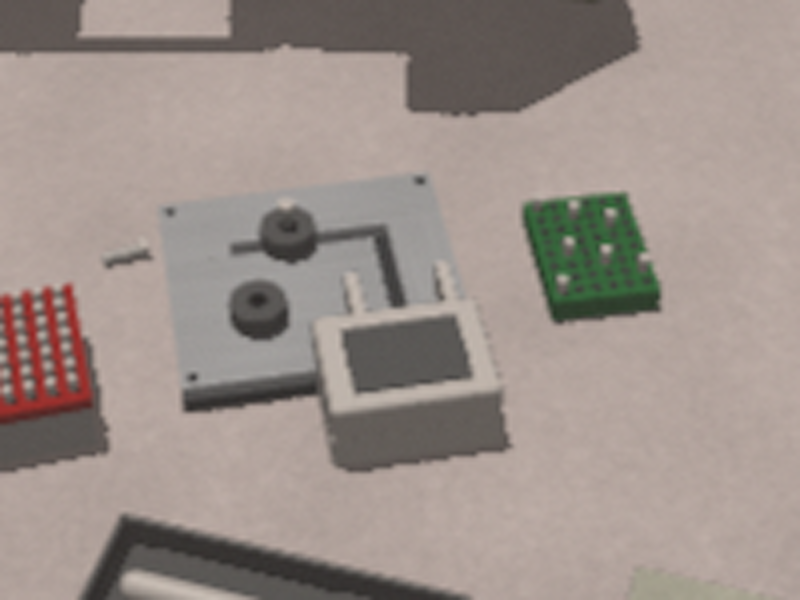

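View pics/top0c.png

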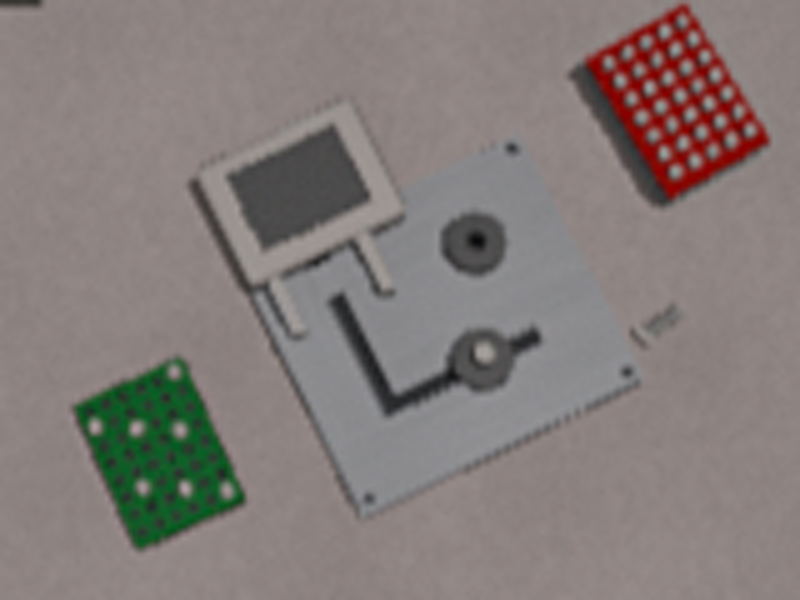

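The pictures show the deck with its slot, the shuttle with the tube partway along the first leg (top ≈ (286,192)), and the spare at top ≈ (284,168). The bay lies toward the upper left in top. Next I'll fit the reader's pose from the corner points in both views.

```bash
cat > fit.py <<'E'
from h import *
from scipy.optimize import least_squares
t=lambda x,y:(190+x/5,120+y/5); s=lambda x,y:(160+x/4,130+y/4)
# (cam, uv, kind, local)
O=[("top",t(363,517),"d",(-.11,.11)),("top",t(641,380),"d",(-.11,-.125)),("top",t(517,139),"d",(.1,-.125)),
("scene",s(160,208),"d",(-.11,-.125)),("scene",s(432,176),"d",(-.11,.11)),("scene",s(184,389),"d",(.1,-.125)),
("top",t(538,335),"s",(0,-.125)),("top",t(388,414),"s",(-.007,.007)),("top",t(338,296),"s",(.095,0)),
("scene",s(231,248),"s",(0,-.125)),("scene",s(387,226),"s",(-.007,.007))]
def res(p,full=False):
    x,y,a,cx,cy,z=p; r=[]
    for c,uv,k,l in O:
        l=np.array(l)+((cx,cy) if k=="s" else 0)
        w=[x+np.cos(a)*l[0]-np.sin(a)*l[1],y+np.sin(a)*l[0]+np.cos(a)*l[1],z]
        r+=list(np.array(proj(c,w))-uv)
    return np.array(r)
f=least_squares(res,[.56,-.034,.5,-.05,.05,.026],loss="soft_l1"); p=f.x
print(p.round(4)); print(res(p).reshape(-1,2).round(2).tolist())
x,y,a,cx,cy,z=p
W=lambda l:np.array([x+np.cos(a)*l[0]-np.sin(a)*l[1],y+np.sin(a)*l[0]+np.cos(a)*l[1],z])
for n,l in (("start",(cx,cy-.12)),("corner",(cx,cy)),("end",(cx+.09,cy))): print(n,l,W(l).round(4))
u,r=np.array([np.cos(a),np.sin(a)]),0
# shuttle: tube top centre & disc
P,e=tri(("scene",s(286,205)),("top",t(484,352))); print("tube top",P,e)
M=np.array([[np.cos(a),np.sin(a)],[-np.sin(a),np.cos(a)]])
print("local",M@(P[:2]-[x,y])-[cx,cy])
D=onz("top",t(481,358),z+.02); print("disc top from top",D,M@(D[:2]-[x,y])-[cx,cy])
D=onz("scene",s(287,229),z+.02); print("disc top from scene",D,M@(D[:2]-[x,y])-[cx,cy])
P,e=tri(("scene",s(259,300)),("top",t(475,242))); print("spare",P,e,M@(P[:2]-[x,y])-[cx,cy])
E
python3 fit.py
```

```text
[ 0.5599 -0.0321  0.4551 -0.0458  0.0525  0.0209]
[[-1.16, 0.36], [-0.1, 0.37], [-0.21, -0.74], [-0.18, -0.36], [-0.24, -0.58], [-0.59, 0.44], [0.26, 0.15], [-0.62, 1.27], [-0.75, -0.19], [-0.48, 0.77], [-0.56, -0.04]]
start (np.float64(-0.04582517151508461), np.float64(-0.06747222881243319)) [ 0.5484 -0.1129  0.0209]
corner (np.float64(-0.04582517151508461), np.float64(0.05252777118756681)) [ 0.4957 -0.0051  0.0209]
end (np.float64(0.044174828484915385), np.float64(0.05252777118756681)) [0.5765 0.0345 0.0209]
tube top [ 0.53104876 -0.07319711  0.06695222] [np.float64(0.0010612845423506687), np.float64(0.0010612845423507613)]
local [ 0.00182814 -0.07670044]
disc top from top [ 0.53071025 -0.07293371  0.04094063] [ 0.00163985 -0.07631507]
disc top from scene [ 0.53194837 -0.07213882  0.04094063] [ 0.00310134 -0.07614525]
spare [ 0.61736683 -0.06764239  0.04352881] [np.float64(0.00091813029513256), np.float64(0.0009181302951322297)] [ 0.08180312 -0.10964987]
```

```bash
cat > go.py <<'E'
from h import *
X0,Y0,A,CX,CY=.5599,-.0321,.4551,-.0458,.0525
def L(lx,ly):  # relative to slot corner, in reader axes
    lx+=CX;ly+=CY
    return np.array([X0+np.cos(A)*lx-np.sin(A)*ly,Y0+np.sin(A)*lx+np.cos(A)*ly])
def inv(p):
    d=np.array(p[:2])-[X0,Y0]; return np.array([np.cos(A)*d[0]+np.sin(A)*d[1]-CX,-np.sin(A)*d[0]+np.cos(A)*d[1]-CY])
def yawR(b): # tool x down, tool y at world angle b
    y=np.array([np.cos(b),np.sin(b),0]);x=np.array([0,0,-1.]);return np.column_stack([x,y,np.cross(x,y)])
def plan(lx,ly,z,b):
    s=env.sense();Rc=R.from_quat(s["tool_rot"]);p=s["tcp_pos"]
    d=Rc.inv().apply(np.r_[L(lx,ly),z]-p); rv=(Rc.inv()*R.from_matrix(yawR(b))).as_rotvec(degrees=True)
    print("t",s["clock"],"tcp",p.round(4),"loc",inv(p).round(4),"F",s["ft_force"].round(2)); print("shift",d.round(4),"turn",rv.round(2),"dist",np.linalg.norm(d).round(3))
E
python3 - <<'E'
from go import *
s=env.sense();print(R.from_quat(s["tool_rot"]).as_matrix().round(3)); M=R.from_quat(s["tool_rot"]).as_matrix();print(np.degrees(np.arctan2(M[1,1],M[0,1])), np.degrees(A))
for k in range(4):plan(0,-.125,.15,A+k*np.pi/2)
E
```

```text
[[ 0.     0.383 -0.924]
 [-0.    -0.924 -0.383]
 [-1.     0.    -0.   ]]
-67.49373206354868 26.075309256403767
t 0.7 tcp [ 0.2201 -0.5312  0.2314] loc [-0.4788 -0.3515] F [ 0.47 -0.24  0.72]
shift [ 0.0813 -0.2558 -0.4638] turn [-93.57   0.    -0.  ] dist 0.536
t 0.7 tcp [ 0.2201 -0.5312  0.2314] loc [-0.4788 -0.3515] F [ 0.47 -0.24  0.72]
shift [ 0.0813 -0.2558 -0.4638] turn [ 1.7643e+02 -1.0000e-02  0.0000e+00] dist 0.536
t 0.7 tcp [ 0.2201 -0.5312  0.2314] loc [-0.4788 -0.3515] F [ 0.47 -0.24  0.72]
shift [ 0.0813 -0.2558 -0.4638] turn [86.43 -0.   -0.  ] dist 0.536
t 0.7 tcp [ 0.2201 -0.5312  0.2314] loc [-0.4788 -0.3515] F [ 0.47 -0.24  0.72]
shift [ 0.0813 -0.2558 -0.4638] turn [-3.57 -0.   -0.  ] dist 0.536
```

```bash
python3 -m creep '[0,0.01,-0.02,-0.035,0,0,0, 0,0.02,-0.04,-0.07,-2,0,0, 0,0.02,-0.06,-0.105,-3.6,0,0, 0,0.02,-0.08,-0.14,-3.6,0,0, 0,0.02,-0.10,-0.175,-3.6,0,0]' 20; python3 -c "
from go import *
plan(0,-.125,.15,A-np.pi/2)"
```

```text
clock: 1.12
tcp_pos: [0.3441, -0.3703, 0.2111]
tool_rot: [-0.689, -0.16, 0.689, -0.159]
ft_force: [1.5, -0.4, 0.7]
opening: 0.0256
t 1.1167 tcp [ 0.3441 -0.3703  0.2111] loc [-0.2967 -0.2614] F [ 1.55 -0.45  0.68]
shift [ 0.0612 -0.1365 -0.2967] turn [-0.02 -0.    0.01] dist 0.332
```

```bash
python3 -m creep '[0,0.01,-0.01,-0.035,0,0,0, 0,0.02,-0.02,-0.07,0,0,0, 0,0.03,-0.04,-0.105,0,0,0, 0,0.03,-0.055,-0.14,0,0,0, 0,0.03,-0.07,-0.175,0,0,0]'; python3 -m creep '[0,0.01,-0.01,-0.035,0,0,0, 0,0.02,-0.025,-0.07,0,0,0, 0,0.03,-0.045,-0.1,0,0,0, 0,0.03,-0.065,-0.12,0,0,0, 0,0.03,-0.065,-0.12,0,0,0]';python3 - <<'E'
from go import *
plan(0,-.125,.07,A-np.pi/2)
for n,(u,v) in (("scene",(160,110)),("top",(190,120))):
    im=env.capture(n); cv2.imwrite(f"pics/{n}1.png",cv2.resize(im[v:v+150,u:u+200,::-1],None,fx=4,fy=4,interpolation=cv2.INTER_CUBIC))
E
```

```text
clock: 1.53
tcp_pos: [0.4702, -0.23, 0.1807]
tool_rot: [-0.688, -0.16, 0.689, -0.159]
ft_force: [0.8, -1.4, 0.1]
opening: -0.0001
clock: 1.95
tcp_pos: [0.5505, -0.1159, 0.1505]
tool_rot: [0.689, 0.162, -0.688, 0.16]
ft_force: [0.7, -1.3, 0.0]
opening: -0.0001
t 1.95 tcp [ 0.5505 -0.1159  0.1505] loc [ 0.0005 -0.1236] F [ 0.66 -1.32  0.04]
shift [0.0805 0.0016 0.0006] turn [ 0.28 -0.05  0.16] dist 0.08
```

```bash
sleep 0
```

```text
(no output)
```

View pics/scene1.png

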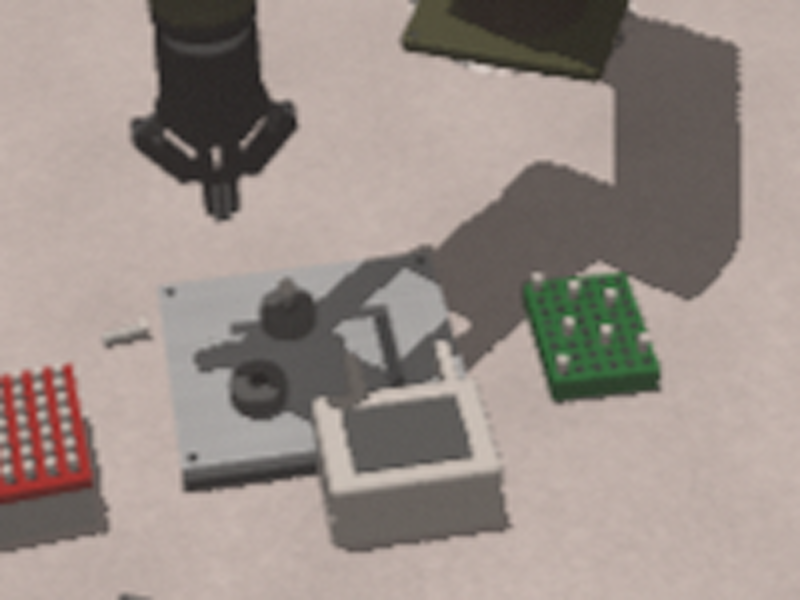

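View pics/top1.png

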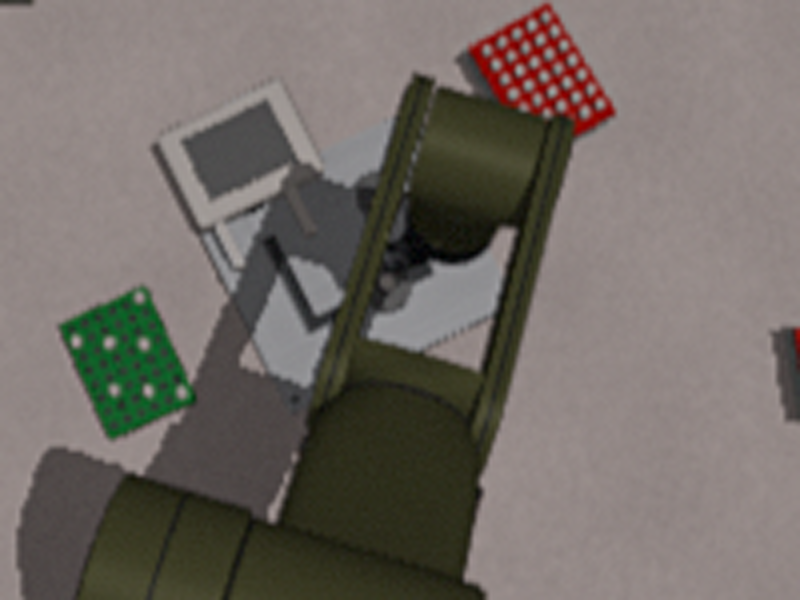

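```bash
python3 -m creep '[0,0.03,0,0,0,0,0, 0,0.06,0,0,0,0,0, 0,0.085,0.001,0,0,0,0, 0,0.105,0.001,0,0,0,0, 0,0.114,0.001,0,0,0,0]'; python3 -m creep '[0,0,0,0,0,0,0]';python3 - <<'E'
from go import *
plan(0,-.11,.036,A-np.pi/2)
print(proj("scene",env.sense()["tcp_pos"]))
for n,(u,v) in (("scene",(160,110)),("top",(190,120))):
    im=env.capture(n); cv2.imwrite(f"pics/{n}2.png",cv2.resize(im[v:v+150,u:u+200,::-1],None,fx=4,fy=4,interpolation=cv2.INTER_CUBIC))
E
```

```text
clock: 2.47
tcp_pos: [0.5472, -0.1228, 0.0351]
tool_rot: [-0.688, -0.16, 0.69, -0.159]
ft_force: [-0.4, 1.1, 0.0]
opening: 0.0003
clock: 2.55
tcp_pos: [0.5474, -0.1225, 0.0355]
tool_rot: [-0.688, -0.16, 0.69, -0.159]
ft_force: [-0.5, 0.4, 1.5]
opening: 0.0001
t 2.55 tcp [ 0.5474 -0.1225  0.0355] loc [-0.0051 -0.1283] F [-0.46  0.42  1.45]
shift [-0.0005 -0.0183 -0.0051] turn [-0.06  0.19  0.15] dist 0.019
(np.float64(215.8258640233574), np.float64(188.6684420485981))
```

View pics/scene2.png

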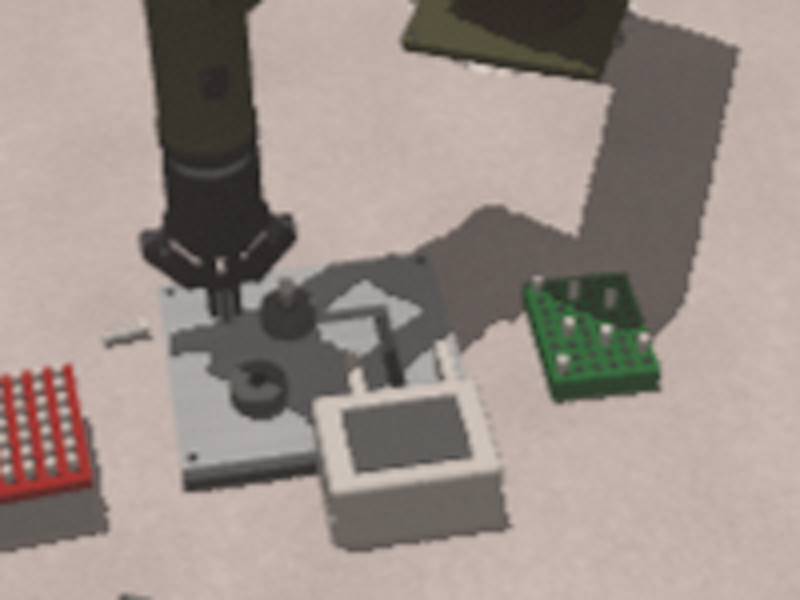

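```bash
python3 -m creep '[0,0,-0.006,-0.003,0,0,0, 0,0,-0.012,-0.005,0,0,0, 0,0,-0.02,-0.005,0,0,0, 0,0,-0.028,-0.005,0,0,0, 0,0,-0.036,-0.005,0,0,0]';python3 -m creep '[0,0,-0.008,0,0,0,0, 0,0,-0.016,0,0,0,0]'
cat > look.py <<'E'
import sys
from go import *
k=sys.argv[1]
plan(float(sys.argv[2]),float(sys.argv[3]),float(sys.argv[4]),A-np.pi/2)
im=env.capture("scene"); u,v=170,130; cv2.imwrite(f"pics/s{k}.png",cv2.resize(im[v:v+110,u:u+150,::-1],None,fx=5,fy=5,interpolation=cv2.INTER_CUBIC))
r=env.place_of("scene","shuttle_center")
for q in r[:3]:
    uv=np.array(q["position"])*[512,384]; print("shuttle",uv.round(1),q["confidence"],inv(onz("scene",uv,.034)).round(4))
E
python3 look.py 3 0 -.07 .036
```

```text
clock: 3.07
tcp_pos: [0.539, -0.0868, 0.0384]
tool_rot: [0.69, 0.159, -0.688, 0.161]
ft_force: [1.2, -2.9, 3.2]
opening: -0.0002
clock: 3.23
tcp_pos: [0.5321, -0.0726, 0.0383]
tool_rot: [0.69, 0.159, -0.688, 0.161]
ft_force: [2.2, -4.1, 5.1]
opening: 0.0
t 3.2333 tcp [ 0.5321 -0.0726  0.0383] loc [ 0.003  -0.0766] F [ 2.2  -4.08  5.12]
shift [ 0.0023 -0.0067  0.003 ] turn [ 0.07 -0.13 -0.15] dist 0.008
shuttle [242.  187.3] 0.53 [ 0.0022 -0.0421]
shuttle [241.8 203.3] 0.48 [ 0.0749 -0.0536]
```

View pics/s3.png

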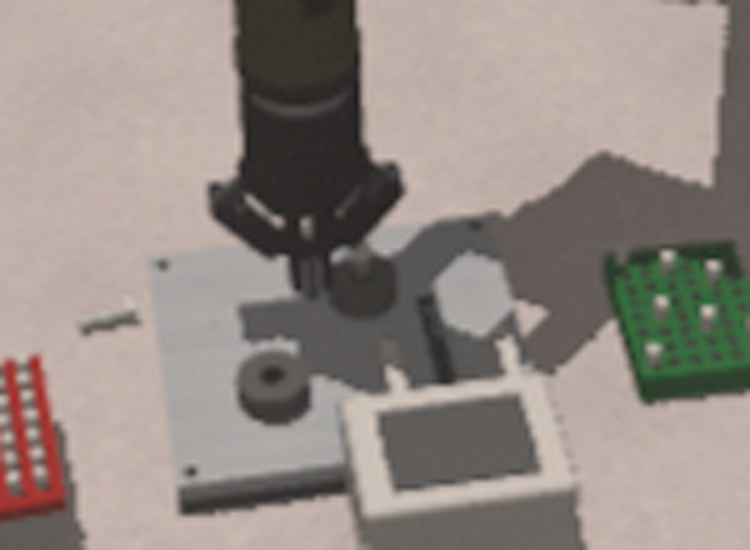

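```bash
python3 -m creep '[0,0,0,0,0,0,0, 0,0,0,0,0,0,0]'; python3 -m creep '[0,0,0.004,0,0,0,0, 0,0,0.004,0,0,0,0]';python3 look.py 4 0 -.07 .036
```

```text
clock: 3.5
tcp_pos: [0.5308, -0.0722, 0.0373]
tool_rot: [-0.689, -0.16, 0.689, -0.16]
ft_force: [1.5, 0.1, 2.3]
opening: 0.0001
clock: 3.67
tcp_pos: [0.5319, -0.0764, 0.0367]
tool_rot: [-0.688, -0.16, 0.69, -0.159]
ft_force: [0.1, -0.1, 0.4]
opening: -0.0
t 3.6667 tcp [ 0.5319 -0.0764  0.0367] loc [ 0.0012 -0.08  ] F [ 0.1  -0.14  0.42]
shift [ 0.0007 -0.01    0.0012] turn [0.01 0.1  0.09] dist 0.01
shuttle [239.5 189.3] 0.53 [ 0.0101 -0.0516]
```

View pics/s4.png

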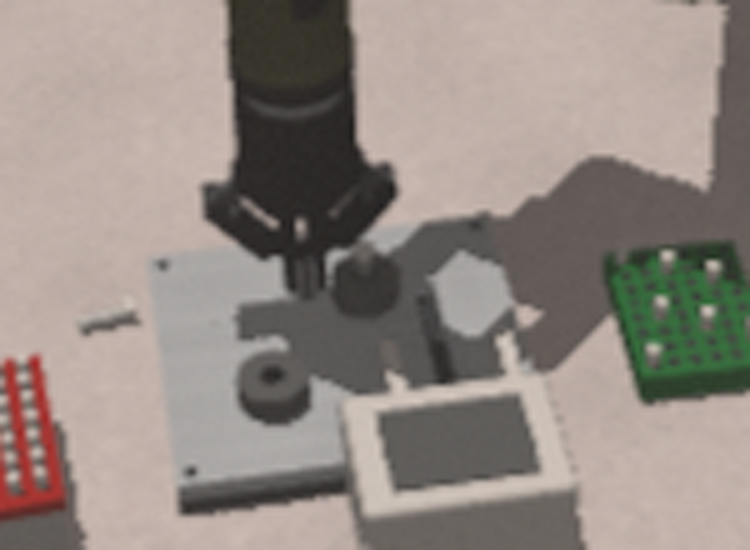

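Run:
```python
import cv2,numpy as np
a=cv2.imread("pics/s3.png");b=cv2.imread("pics/s4.png")
f=lambda i:cv2.convertScaleAbs(cv2.resize(i[170:340,230:430],None,fx=2,fy=2.4),alpha=1.8)
cv2.imwrite("pics/cmp.png",np.hstack([f(a),f(b)]))
```

```text
(no output)
```

View pics/cmp.png

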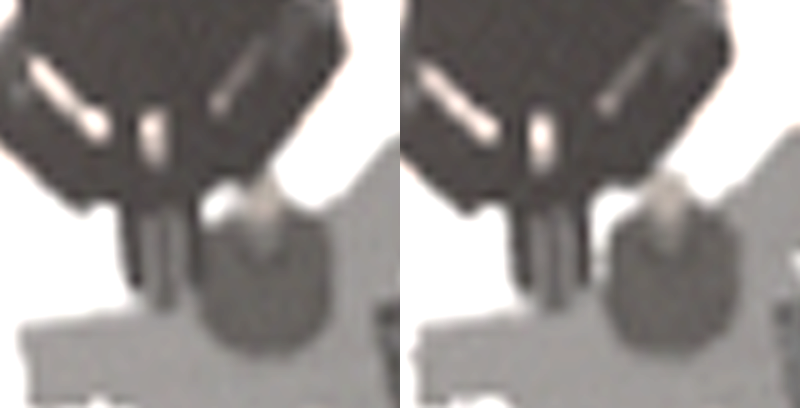

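```bash
python3 -m creep '[0,0,0.015,0,0,0,0, 0,-0.015,0.025,0,0,0,0, 0,-0.04,0.03,0,0,0,0, 0,-0.06,0.03,0,0,0,0, 0,-0.06,0.03,0,0,0,0]'
python3 - <<'E'
from go import *
print(env.sense()["joint_pos"].round(3))
for b in (A,A+np.pi):plan(0,-.11,.033,b)
E
```

```text
clock: 4.18
tcp_pos: [0.5493, -0.1054, 0.1008]
tool_rot: [0.691, 0.158, -0.687, 0.161]
ft_force: [0.5, 0.2, 0.3]
opening: -0.0002
[-0.265  0.412  1.715 -0.     1.008  0.851]
t 4.1833 tcp [ 0.5493 -0.1054  0.1008] loc [ 0.0041 -0.1137] F [0.49 0.19 0.33]
shift [ 0.0678 -0.004   0.0044] turn [-9.003e+01 -2.000e-02 -4.600e-01] dist 0.068
t 4.1833 tcp [ 0.5493 -0.1054  0.1008] loc [ 0.0041 -0.1137] F [0.49 0.19 0.33]
shift [ 0.0678 -0.004   0.0044] turn [ 8.997e+01 -4.600e-01  2.000e-02] dist 0.068
```

```bash
python3 -m creep '[0,0,0,0,-7,0,0, 0,0,0,0,-14,0,0, 0,0,0,0,-21,0,0, 0,0,0,0,-28,0,0, 0,0,0,0,-35,0,0]'; python3 -m creep '[0,0,0,0,-7,0,0, 0,0,0,0,-14,0,0, 0,0,0,0,-21,0,0, 0,0,0,0,-28,0,0, 0,0,0,0,-35,0,0]';python3 -m creep '[0,0,0,0,-7,0,0, 0,0,0,0,-14,0,0, 0,0,0,0,-20,0,0, 0,0,0,0,-20,0,0]'; sed -i 's/A-np.pi\/2)$/A-(np.pi\/2 if len(sys.argv)>5 else 0))/' look.py; python3 look.py 5 0 -.11 .034
```

```text
clock: 4.6
tcp_pos: [0.5455, -0.1038, 0.0964]
tool_rot: [-0.608, -0.362, 0.608, -0.361]
ft_force: [-0.4, -1.1, -0.5]
opening: -0.0002
clock: 5.02
tcp_pos: [0.5455, -0.1038, 0.0964]
tool_rot: [0.471, 0.528, -0.471, 0.527]
ft_force: [-0.3, -0.6, 0.5]
opening: -0.0001
clock: 5.35
tcp_pos: [0.5456, -0.1038, 0.0964]
tool_rot: [0.373, 0.601, -0.374, 0.6]
ft_force: [0.1, 0.2, -0.1]
opening: -0.0003
t 5.35 tcp [ 0.5456 -0.1038  0.0964] loc [ 0.0014 -0.1106] F [ 0.14  0.17 -0.1 ]
shift [ 0.0624 -0.0014 -0.0005] turn [ 0.16 -0.05  0.06] dist 0.062
shuttle [241.7 189.8] 0.49 [ 0.0137 -0.0448]
```

View pics/s5.png

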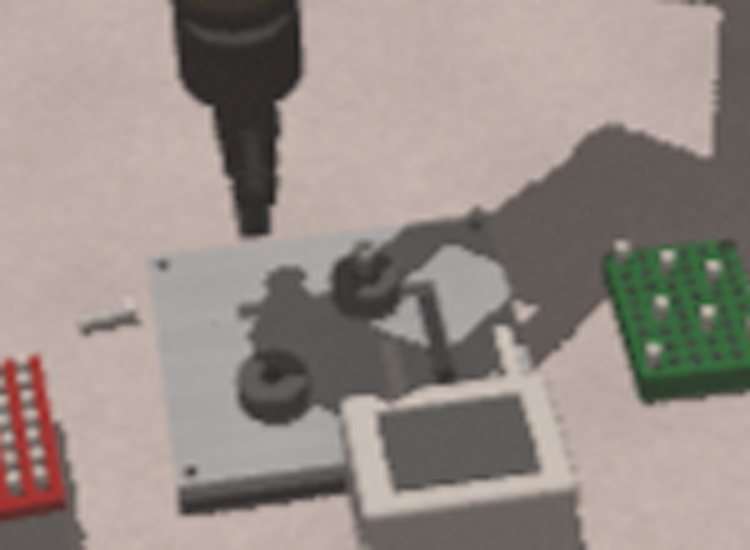

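```bash
python3 -m creep '[0,0.02,0,0,0,0,0, 0,0.04,0,0,0,0,0, 0,0.055,0,0,0,0,0, 0,0.063,-0.001,0,0,0,0, 0,0.063,-0.001,0,0,0,0]'; python3 -m creep '[0,0,0,-0.008,0,0,0, 0,0,0,-0.016,0,0,0, 0,0,0,-0.024,0,0,0, 0,0,0,-0.032,0,0,0, 0,0,0,-0.04,0,0,0]';  python3 look.py 6 0 -.05 .034
```

```text
clock: 5.87
tcp_pos: [0.5433, -0.1036, 0.0323]
tool_rot: [0.374, 0.601, -0.375, 0.598]
ft_force: [-0.3, 0.4, -0.9]
opening: -0.0
clock: 6.28
tcp_pos: [0.5276, -0.0671, 0.0351]
tool_rot: [0.374, 0.599, -0.374, 0.601]
ft_force: [1.0, -1.2, 0.3]
opening: -0.0001
t 6.2833 tcp [ 0.5276 -0.0671  0.0351] loc [ 0.0014 -0.0697] F [ 0.97 -1.2   0.33]
shift [ 0.0011 -0.0013 -0.0197] turn [ 0.05  0.07 -0.07] dist 0.02
shuttle [242.9 188.5] 0.65 [ 0.0083 -0.0401]
shuttle [226.8 207.8] 0.37 [ 0.0861 -0.1032]
```

View pics/s6.png

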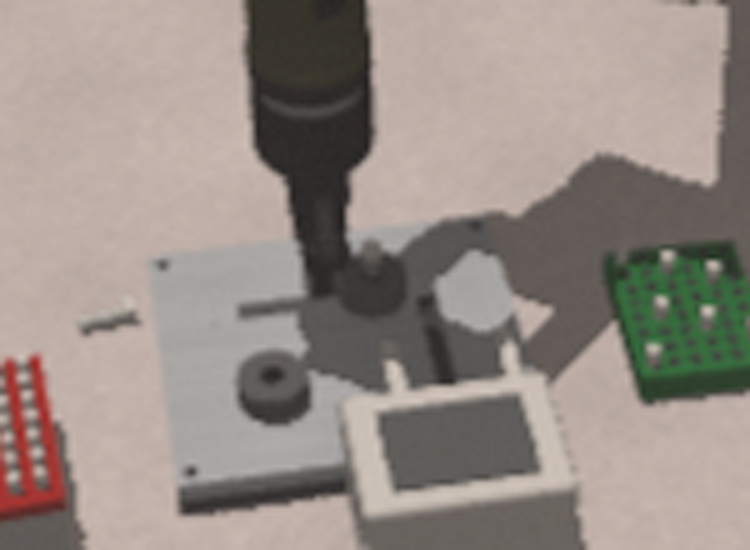

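Contact is clean and gentle (≈1.5 N), and the shuttle at crop (372,285) is upright with the tube clear of the hand. I'll keep pushing.

```bash
python3 -m creep '[0,0,-0.001,-0.008,0,0,0, 0,0,-0.001,-0.016,0,0,0, 0,0,-0.001,-0.022,0,0,0, 0,0,-0.001,-0.026,0,0,0, 0,0,-0.001,-0.028,0,0,0]';  python3 look.py 7 0 -.034 .034
```

```text
clock: 6.8
tcp_pos: [0.5142, -0.0427, 0.0345]
tool_rot: [0.374, 0.6, -0.374, 0.6]
ft_force: [0.8, -2.0, 2.5]
opening: 0.0
t 6.8 tcp [ 0.5142 -0.0427  0.0345] loc [ 0.0001 -0.042 ] F [ 0.83 -1.98  2.45]
shift [ 0.0005 -0.0001 -0.008 ] turn [ 0.06  0.02 -0.02] dist 0.008
shuttle [250.1 184.3] 0.67 [-0.0075 -0.0134]
```

View pics/s7.png

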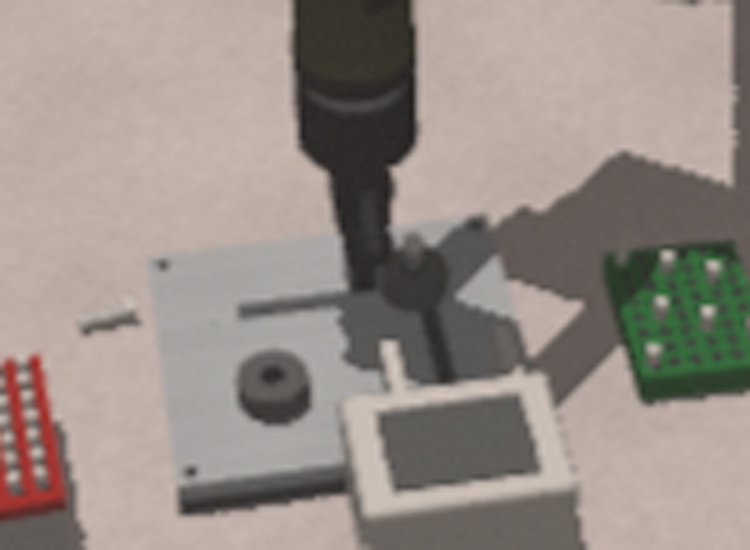

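```bash
python3 -m creep '[0,0,0,-0.003,0,0,0, 0,0,0,-0.005,0,0,0, 0,0,0,-0.005,0,0,0]';  python3 -m creep '[0,0,0,-0.002,0,0,0, 0,0,0,-0.002,0,0,0]';  python3 -m creep '[0,0,0,-0.002,0,0,0, 0,0,0,-0.002,0,0,0]'; python3 look.py 8 0 -.034 .034
```

```text
clock: 7.15
tcp_pos: [0.5118, -0.0384, 0.0342]
tool_rot: [0.374, 0.6, -0.374, 0.6]
ft_force: [-0.7, -0.5, 0.5]
opening: -0.0002
clock: 7.32
tcp_pos: [0.5108, -0.0366, 0.0342]
tool_rot: [0.374, 0.6, -0.374, 0.6]
ft_force: [0.6, -0.6, 0.1]
opening: -0.0
clock: 7.48
tcp_pos: [0.5098, -0.0348, 0.0341]
tool_rot: [0.374, 0.6, -0.374, 0.6]
ft_force: [0.5, -0.0, 1.0]
opening: 0.0005
t 7.4833 tcp [ 0.5098 -0.0348  0.0341] loc [-0.0004 -0.0329] F [ 0.45 -0.02  0.95]
shift [0.0001 0.0004 0.0011] turn [ 0.02 -0.04  0.03] dist 0.001
shuttle [254.3 183.9] 0.68 [-0.0068  0.0007]
shuttle [254.1 186.8] 0.62 [ 0.0069 -0.0023]
```

View pics/s8.png

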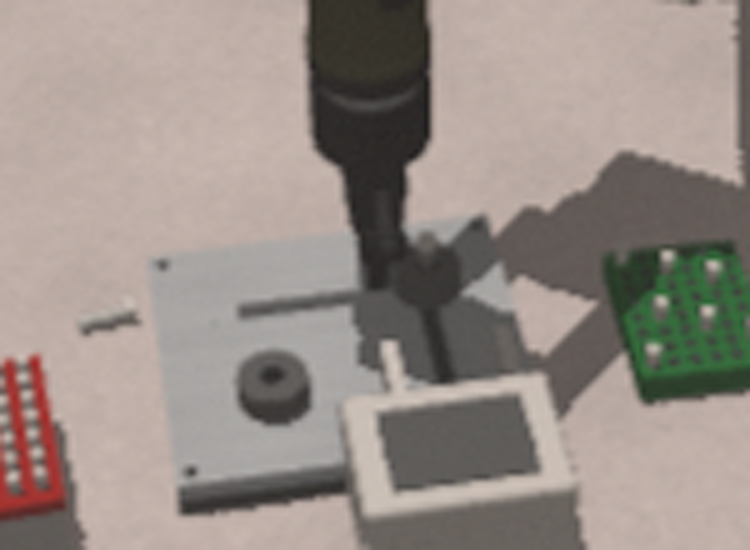

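Nearly at the corner, and no stop felt yet. I'll continue in 1–2 mm steps until it reaches the wall.

```bash
for i in 1; do python3 -m creep '[0,0,0,-0.001,0,0,0, 0,0,0,-0.002,0,0,0]';  python3 -m creep '[0,0,0,-0.001,0,0,0, 0,0,0,-0.001,0,0,0]'; done; python3 -c "
from go import *
plan(0,-.034,.034,A)"
```

```text
clock: 7.75
tcp_pos: [0.5102, -0.0341, 0.0345]
tool_rot: [0.374, 0.599, -0.374, 0.601]
ft_force: [0.7, -6.0, 0.6]
opening: 0.0002
clock: 7.92
tcp_pos: [0.5106, -0.0337, 0.0348]
tool_rot: [0.374, 0.599, -0.374, 0.602]
ft_force: [1.3, -5.8, 1.2]
opening: 0.0002
t 7.9167 tcp [ 0.5106 -0.0337  0.0348] loc [ 0.0008 -0.0322] F [ 1.33 -5.76  1.18]
shift [ 0.0009 -0.0008  0.0017] turn [ 0.09  0.2  -0.1 ] dist 0.002
```

```bash
python3 -m creep '[0,0,0,0.01,0,0,0, 0,-0.005,0,0.025,0,0,0, 0,-0.035,0,0.03,0,0,0, 0,-0.07,0,0.03,0,0,0, 0,-0.1,0,0.03,0,0,0]'; python3 -m creep '[0,0,-0.01,0,7,0,0, 0,0,-0.02,0,14,0,0, 0,0,-0.035,-0.005,21,0,0, 0,0,-0.05,-0.01,28,0,0, 0,0,-0.065,-0.02,35,0,0]'; python3 -m creep '[0,0,0,0,7,0,0, 0,0,0,0,14,0,0, 0,0,0,0,21,0,0, 0,0,0,0,28,0,0, 0,0,0,0,35,0,0]';python3 -m creep '[0,0,0,0,7,0,0, 0,0,0,0,14,0,0, 0,0,0,0,20,0,0, 0,0,0,0,20,0,0]'; python3 look.py 9 -.065 .001 .034 1
python3 - <<'E'
from go import *
im=env.capture("top");cv2.imwrite("pics/t9.png",cv2.resize(im[120:240,190:350,::-1],None,fx=5,fy=5,interpolation=cv2.INTER_CUBIC))
E
```

```text
clock: 8.33
tcp_pos: [0.5225, -0.0605, 0.1357]
tool_rot: [0.375, 0.6, -0.375, 0.599]
ft_force: [0.3, -0.5, 0.1]
opening: 0.0
clock: 8.75
tcp_pos: [0.4553, -0.0713, 0.1348]
tool_rot: [0.539, 0.458, -0.539, 0.458]
ft_force: [0.4, -0.4, -0.2]
opening: -0.0
clock: 9.17
tcp_pos: [0.4552, -0.0707, 0.1347]
tool_rot: [0.652, 0.275, -0.651, 0.275]
ft_force: [0.2, 0.2, 0.1]
opening: 0.0001
clock: 9.5
tcp_pos: [0.4553, -0.0706, 0.1346]
tool_rot: [0.689, 0.159, -0.689, 0.158]
ft_force: [1.2, 0.3, 0.4]
opening: 0.0001
t 9.5 tcp [ 0.4553 -0.0706  0.1346] loc [-0.0651 -0.0411] F [1.2  0.25 0.42]
shift [ 0.1006 -0.0421  0.    ] turn [-0.16 -0.01  0.02] dist 0.109
shuttle [253.6 186.2] 0.5 [ 0.0037 -0.0035]
```

View pics/s9.png

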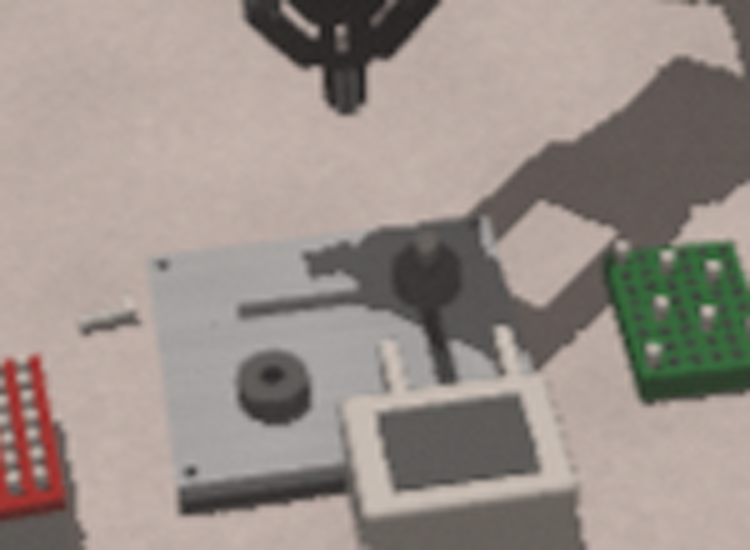

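View pics/t9.png

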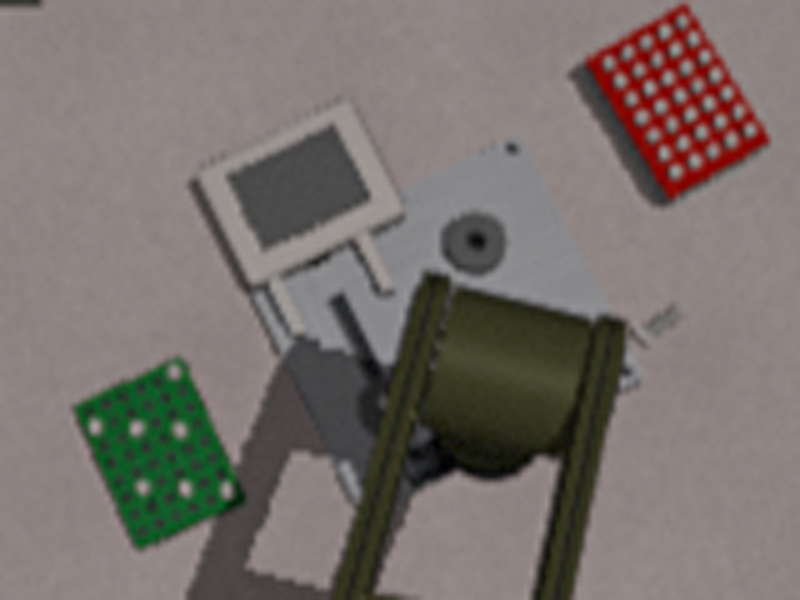

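The shuttle stands upright at the corner, at crop (427,273). The hand is behind it on the robot's side, so I'll line up, come down and push along the second leg.

```bash
python3 -m creep '[0,0,-0.02,0,0,0,0, 0,0.02,-0.035,0,0,0,0, 0,0.05,-0.042,0,0,0,0, 0,0.08,-0.042,0,0,0,0, 0,0.1,-0.042,0,0,0,0]'; python3 -m creep '[0,0,0,0,0,0,0]'; python3 look.py 10 -.03 .001 .034 1
```

```text
clock: 10.07
tcp_pos: [0.4355, -0.0317, 0.0328]
tool_rot: [-0.688, -0.161, 0.689, -0.161]
ft_force: [-0.3, 0.3, 0.9]
opening: -0.0001
clock: 10.15
tcp_pos: [0.4337, -0.0317, 0.0314]
tool_rot: [-0.686, -0.161, 0.691, -0.159]
ft_force: [-0.4, 0.2, 0.5]
opening: -0.0002
t 10.15 tcp [ 0.4337 -0.0317  0.0314] loc [-0.0674  0.0033] F [-0.39  0.16  0.54]
shift [-0.0028  0.0024 -0.0374] turn [0.16 0.34 0.25] dist 0.038
shuttle [251.7 187.4] 0.72 [ 0.0082 -0.0106]
```

View pics/s10.png

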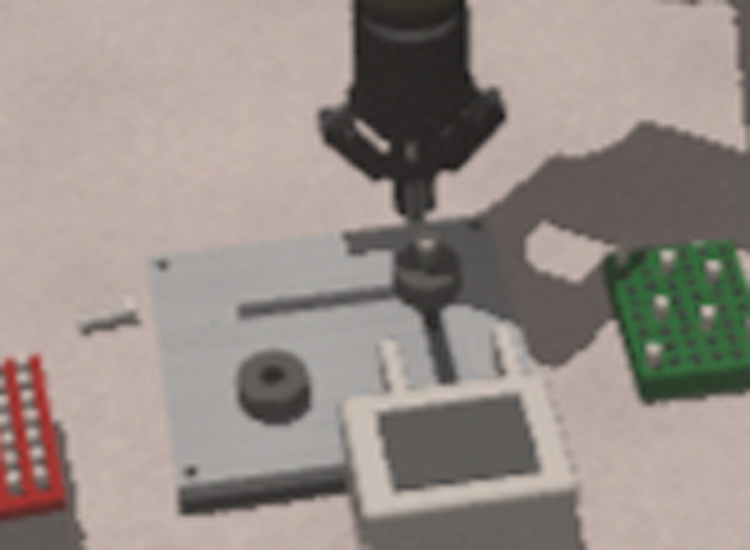

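```bash
python3 -m creep '[0,-0.002,0.001,-0.012,0,0,0, 0,-0.002,0.002,-0.022,0,0,0, 0,-0.002,0.002,-0.03,0,0,0, 0,-0.002,0.002,-0.038,0,0,0, 0,-0.002,0.002,-0.046,0,0,0]'; python3 -m creep '[0,0,0,-0.008,0,0,0, 0,0,0,-0.014,0,0,0, 0,0,0,-0.014,0,0,0]'; python3 look.py 11 .055 .001 .034 1
```

```text
clock: 10.67
tcp_pos: [0.4795, -0.0136, 0.037]
tool_rot: [0.689, 0.16, -0.689, 0.16]
ft_force: [-2.5, -1.8, 2.3]
opening: -0.0002
clock: 10.92
tcp_pos: [0.4936, -0.007, 0.0365]
tool_rot: [0.69, 0.16, -0.688, 0.16]
ft_force: [-0.2, -0.3, 0.4]
opening: 0.0001
t 10.9167 tcp [ 0.4936 -0.007   0.0365] loc [-0.0028 -0.0008] F [-0.17 -0.28  0.43]
shift [ 0.0026 -0.0018 -0.0578] turn [ 0.06 -0.14 -0.06] dist 0.058
shuttle [256.8 191.4] 0.67 [0.0298 0.0028]
```

View pics/s11.png

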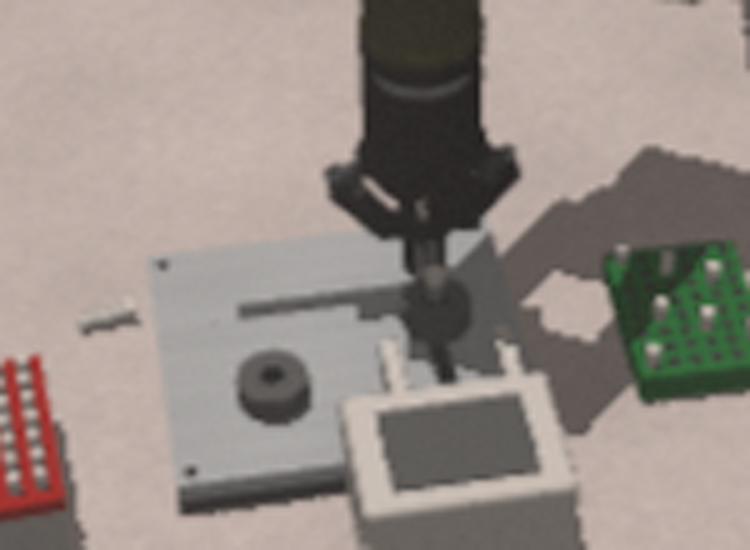

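```bash
python3 -m creep '[0,0.002,-0.001,-0.008,0,0,0, 0,0.002,-0.001,-0.016,0,0,0, 0,0.002,-0.001,-0.024,0,0,0, 0,0.002,-0.001,-0.032,0,0,0, 0,0.002,-0.001,-0.04,0,0,0]'; python3 -m creep '[0,0,0,-0.005,0,0,0, 0,0,0,-0.008,0,0,0, 0,0,0,-0.008,0,0,0]'; python3 look.py 12 .055 .001 .034 1
```

```text
clock: 11.43
tcp_pos: [0.528, 0.0113, 0.0342]
tool_rot: [0.689, 0.16, -0.689, 0.16]
ft_force: [-2.1, -1.3, 0.2]
opening: -0.0002
clock: 11.68
tcp_pos: [0.5351, 0.0147, 0.0343]
tool_rot: [0.689, 0.16, -0.688, 0.16]
ft_force: [0.2, -0.3, -0.1]
opening: -0.0001
t 11.6833 tcp [0.5351 0.0147 0.0343] loc [0.0441 0.0004] F [ 0.22 -0.3  -0.09]
shift [ 0.0004 -0.0005 -0.0109] turn [ 0.05 -0.06 -0.03] dist 0.011
shuttle [256.  203.8] 0.5 [ 0.085  -0.0094]
```

View pics/s12.png

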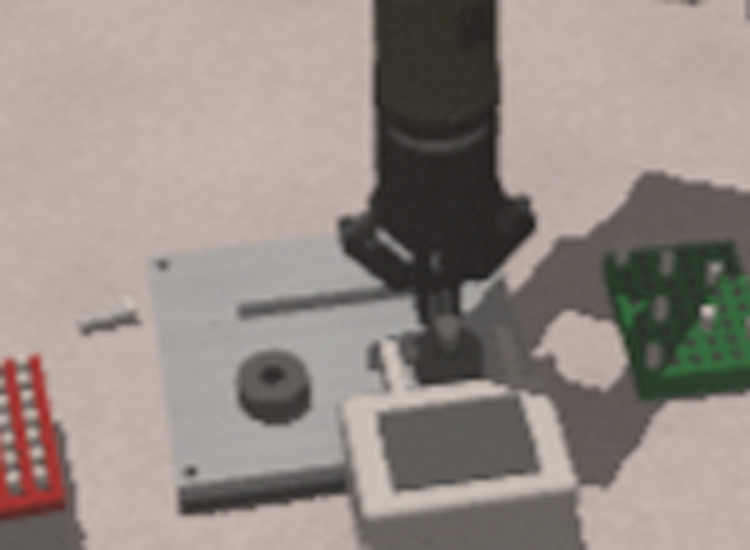

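```bash
python3 -m creep '[0,0,0,-0.003,0,0,0, 0,0,0,-0.005,0,0,0, 0,0,0,-0.005,0,0,0]'; python3 -m creep '[0,0,0,-0.002,0,0,0, 0,0,0,-0.002,0,0,0]'; python3 -m creep '[0,0,0,-0.002,0,0,0, 0,0,0,-0.002,0,0,0]';python3 -c "
from go import *
plan(.055,.001,.034,A-np.pi/2)"
```

```text
clock: 12.03
tcp_pos: [0.5387, 0.0166, 0.0344]
tool_rot: [0.689, 0.16, -0.689, 0.16]
ft_force: [-0.8, 0.3, -0.2]
opening: -0.0003
clock: 12.2
tcp_pos: [0.5402, 0.0174, 0.0343]
tool_rot: [-0.689, -0.16, 0.689, -0.16]
ft_force: [-1.6, -0.4, -0.0]
opening: -0.0002
clock: 12.37
tcp_pos: [0.5422, 0.0184, 0.0344]
tool_rot: [0.689, 0.16, -0.689, 0.16]
ft_force: [-0.4, -0.6, 0.2]
opening: -0.0
t 12.3667 tcp [0.5422 0.0184 0.0344] loc [0.0521 0.0006] F [-0.39 -0.64  0.21]
shift [ 0.0004 -0.0004 -0.0029] turn [ 0.03 -0.01 -0.  ] dist 0.003
```

```bash
python3 -m creep '[0,0,0,-0.002,0,0,0, 0,0,0,-0.002,0,0,0]'; python3 -m creep '[0,0,0,-0.002,0,0,0, 0,0,0,-0.002,0,0,0]'; python3 -c "
from go import *
plan(.055,.001,.034,A-np.pi/2)"
```

```text
clock: 12.53
tcp_pos: [0.5443, 0.0193, 0.0344]
tool_rot: [0.689, 0.16, -0.689, 0.16]
ft_force: [-1.0, -1.0, -0.1]
opening: 0.0002
clock: 12.7
tcp_pos: [0.5458, 0.0202, 0.0343]
tool_rot: [-0.689, -0.16, 0.689, -0.16]
ft_force: [-1.1, -0.6, 1.0]
opening: -0.0001
t 12.7 tcp [0.5458 0.0202 0.0343] loc [0.0561 0.0007] F [-1.1  -0.62  1.03]
shift [ 0.0003 -0.0003  0.0011] turn [0.04 0.   0.  ] dist 0.001
```

```bash
python3 -m creep '[0,0,0,-0.0015,0,0,0, 0,0,0,-0.0015,0,0,0]'; python3 -m creep '[0,0,0,-0.0015,0,0,0, 0,0,0,-0.0015,0,0,0]'; python3 look.py 13 .055 .001 .034 1
```

```text
clock: 12.87
tcp_pos: [0.5459, 0.0203, 0.0342]
tool_rot: [-0.688, -0.16, 0.69, -0.16]
ft_force: [-3.7, -3.0, 2.8]
opening: 0.0002
clock: 13.03
tcp_pos: [0.546, 0.0205, 0.0342]
tool_rot: [-0.687, -0.16, 0.69, -0.16]
ft_force: [-6.3, -4.9, 5.8]
opening: 0.0002
t 13.0333 tcp [0.546  0.0205 0.0342] loc [0.0564 0.0008] F [-6.26 -4.89  5.83]
shift [ 0.0002 -0.0002  0.0014] turn [0.07 0.28 0.03] dist 0.001
shuttle [258.8 202.7] 0.58 [0.0819 0.0003]
shuttle [382.1 229.1] 0.18 [0.2564 0.3467]
```

View pics/s13.png

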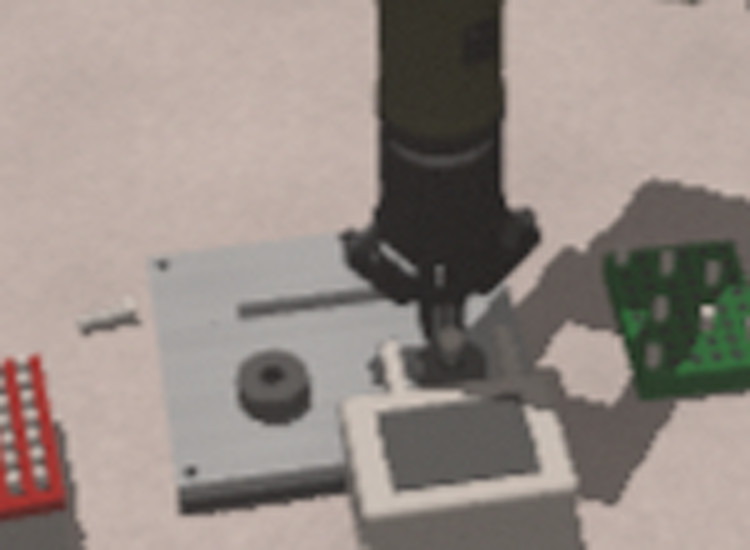

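Hard stop at 0.056, where home was predicted, with the force rising to 8 N and no further travel. I'll back off slowly, lift clear and check.

```bash
python3 -m creep '[0,0,0,0.003,0,0,0, 0,0,0,0.01,0,0,0, 0,0,0,0.025,0,0,0, 0,-0.01,0,0.04,0,0,0, 0,-0.04,0,0.05,0,0,0]'; python3 -m creep '[0,-0.035,0,0.01,0,0,0, 0,-0.07,0.01,0.02,0,0,0, 0,-0.1,0.03,0.03,0,0,0, 0,-0.12,0.06,0.03,0,0,0, 0,-0.13,0.095,0.03,0,0,0]'; python3 -m creep '[0,0,0.035,0,0,0,0, 0,0,0.07,0,0,0,0, 0,0,0.105,0,0,0,0, 0,0,0.14,0,0,0,0, 0,0,0.175,0,0,0,0]';  python3 -m creep '[0,0,0.035,0,0,0,0, 0,0,0.07,0,0,0,0, 0,0,0.09,0,0,0,0, 0,0,0.09,0,0,0,0]'; python3 look.py 14 0 0 0.1 1
python3 - <<'E'
from go import *
im=env.capture("top");cv2.imwrite("pics/t14.png",cv2.resize(im[120:240,190:350,::-1],None,fx=5,fy=5,interpolation=cv2.INTER_CUBIC))
for n in("shuttle_center","spare"): print(n,[(np.array(q["position"])*[512,384],inv(onz("top",np.array(q["position"])*[512,384],.034)).round(4),q["confidence"]) for q in env.place_of("top",n)[:2]])
E
```

```text
clock: 13.55
tcp_pos: [0.4992, -0.0005, 0.0713]
tool_rot: [-0.686, -0.161, 0.692, -0.159]
ft_force: [-0.1, 0.2, -0.1]
opening: -0.0002
clock: 13.97
tcp_pos: [0.5196, -0.0993, 0.2083]
tool_rot: [0.691, 0.159, -0.686, 0.161]
ft_force: [0.8, 0.5, 0.1]
opening: -0.0002
clock: 14.38
tcp_pos: [0.5963, -0.2579, 0.2044]
tool_rot: [0.689, 0.159, -0.688, 0.16]
ft_force: [0.4, -0.4, 0.5]
opening: 0.0004
clock: 14.72
tcp_pos: [0.637, -0.3421, 0.2034]
tool_rot: [0.69, 0.157, -0.688, 0.16]
ft_force: [-0.2, -0.2, -0.4]
opening: -0.0003
t 14.7167 tcp [ 0.637  -0.3421  0.2034] loc [-0.0212 -0.3649] F [-0.2  -0.25 -0.45]
shift [ 0.102  -0.3653 -0.0201] turn [-0.15 -0.09 -0.23] dist 0.38
shuttle [261.8 206.5] 0.53 [0.1001 0.0066]
shuttle_center [(array([254.72  , 180.7104]), array([0.0905, 0.0106]), 0.59)]
spare [(array([283.4944, 170.9952]), array([ 0.0768, -0.1023]), 0.44)]
```

View pics/s14.png

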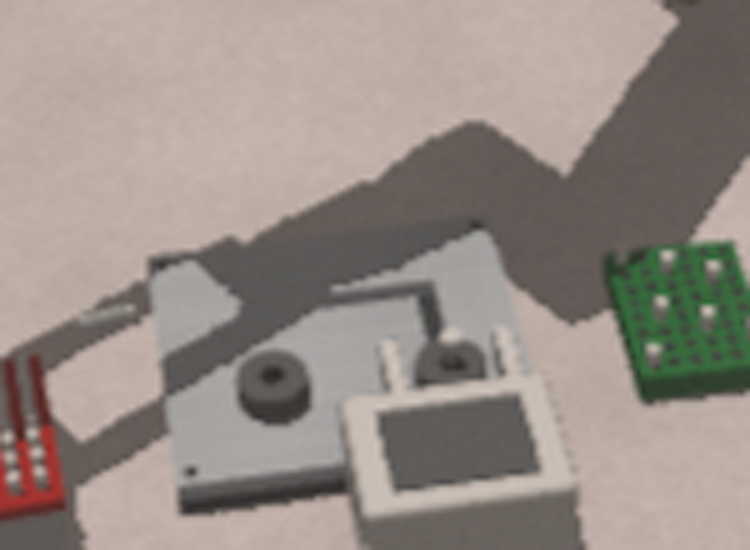

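View pics/t14.png

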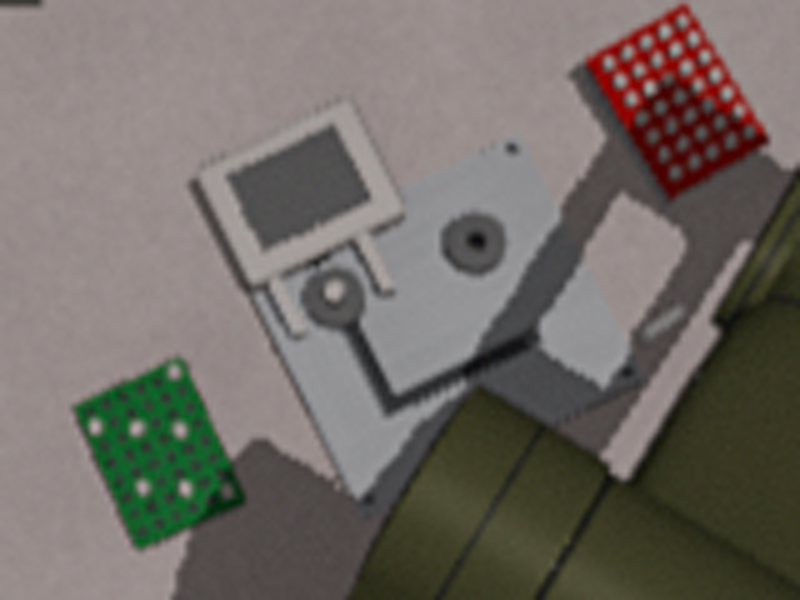

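Run:
```python
from go import *
t=lambda x,y:(190+x/5,120+y/5); s=lambda x,y:(170+x/5,130+y/5)
print("disc",inv(onz("top",t(333.5,298.5),.043)))
P,e=tri(("scene",s(452,334)),("top",t(336,291)));print("tube",P,e,inv(P))
a=cv2.imread("pics/top0.png").astype(int);b=env.capture("top")[:,:,::-1].astype(int)
d=np.abs(a-b).max(2); print([(n,d[v0:v1,u0:u1].mean().round(1)) for n,(u0,u1,v0,v1) in dict(spare=(277,293,160,177),rack=(203,225,190,232),reader=(228,272,140,176),cover=(95,145,210,250),tipb=(385,430,195,228),vialb=(145,165,180,200)).items()])
```

```text
disc [0.08923988 0.00274145]
tube [0.57539683 0.03612603 0.06824231] [np.float64(0.002034441342729033), np.float64(0.0020344413427289586)] [0.08970841 0.00197012]
[('spare', np.float64(8.0)), ('rack', np.float64(7.6)), ('reader', np.float64(8.8)), ('cover', np.float64(8.5)), ('tipb', np.float64(8.4)), ('vialb', np.float64(8.9))]
```

```bash
python3 -c "
from cell import env
print(env.job_done(), env.sense()['clock'])"
```

```text
the job is handed in; nothing more can be done
the job is handed in; nothing more can be done
```

The shuttle is fully home in the reader's bay, and I handed the job in at about 15 s. I pushed it with the shut fingertips along the first leg to the corner stop. Then I lifted the hand, brought it round behind the shuttle, and pushed along the second leg until it stopped. The hand finished clear.

**Checks that passed**
- **Corner:** the push met a stop at about 6 N at the corner.
- **End of slot:** the push met a stop with the force rising to about 8 N in the slot plane, where the end was expected.
- **Position:** with the hand clear, the disc measured 89.2 mm along the second leg and the tube 89.7 mm, against a nominal 90 mm. The tube was upright, with its top at 68 mm (nominal 70 mm).
- **Other things:** the spare, rack, reader, cover, tipbox_b and vial_b showed only image noise against the first picture. The reader's neighbours, tipbox_a and vial_a, I checked by eye only; they looked unmoved.

**Checks that failed or disagreed**
- **Knuckle contact:** on the first push a gripper knuckle probably touched the tube's cap (about 5 N up, 4.6 N sideways). I backed off, turned the hand 90° so its slim side faced the tube, and pushed again. The shuttle stood upright afterwards.
- **Deck height:** my image fit gave 21 mm against the stated 26 mm.
- **Shuttle detector:** its readings scattered by up to about 1 cm, so I relied on the contact stops and my own pixel measurements.

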